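# Change over the carrier on the transfer rail

## Task

Push the empty blue carrier along the rail until it rests against the red end stop. Lift the loaded orange carrier off its stand, hook it over the free stretch of rail between the yellow band and the black end (at least a hand's width, 8 cm, short of the band) and let go, then slide it along, still hanging on the rail, until its hook sits wholly on the yellow band. Then press the green ready button fully in, and leave both carriers hanging still and everything else as it was.

Things in the scene. Friction and masses are not known exactly. Their poses are not given: they have to be found in the camera images.
- rail: Fixed transfer rail: steel bar 12 mm in diameter along the body's y axis, its axis 225 mm above the bench. Origin: on the bench, midway below the bar. Two 30 mm square posts at y = +-275 mm reach 12 mm above the rail's axis; their feet are 120 (x) by 60 (y) mm, 10 mm high. The robot is on the rail's -x side.
- rail_stop (a point): Red end stop, a 32 mm thick collar at the rail's -y end: centre of its face, on the rail's axis, at y = -200 mm of the rail. A carrier's hook (20 mm wide) touches it when the hook's centre is 10 mm from this point.
- rail_end (a point): Black collar, 32 mm thick, at the rail's +y end: centre of its face, on the rail's axis, at y = +248 mm of the rail.
- mark: Yellow band painted on the rail, 44 mm long. Origin: on the rail's axis, in the middle of the band; y along the rail, as the rail's y. A carrier's hook (20 mm wide) is wholly on the band when its centre is within 12 mm of this origin along y. The empty carrier hangs over the band at the start.
- full: Loaded carrier, about 0.3 kg: a C of 20 mm wide flat bar open to its +x side (away from the robot), base plate orange with two black rubber cups fixed on it (18 mm high). Origin: on the base plate's underside, straight below notch and tab; z up. Base plate x -36 to +54, y +-30, z 0 to 6 mm; upright at x -33 to -27 mm; top of the tab at z 215 mm. It stands loose on the stand.
- full_grip (a point): Middle of the loaded carrier's orange grip tab, 36 (x) by 20 (y) by 42 mm high, on top of the roof of the C; 194.5 mm above the base plate's underside. Axes as the carrier's.
- full_hook (a point): Where the rail's axis lies in the carrier once hung: in the inverted-V notch under the roof of the C, 165 mm above the base plate's underside, 29.5 mm below the tab's middle. Axes as the carrier's. The notch centres itself on the rail. A lip at the open end (x +13 to +18 mm) reaches 5 mm below this point, so lift the carrier at least 12 mm above its seated height to pass it over the rail.
- empty: Empty carrier, about 0.22 kg, blue base plate with two short steel pins, grey tab; otherwise the shape, size and axes of the loaded one. It hangs on the rail, open side away from the robot, and slides along it against a friction of a few newtons at most; pushed just above the rail it hardly tilts.
- empty_grip (a point): Middle of the empty carrier's grey grip tab (36 x 20 x 42 mm), 29.5 mm above the rail's axis while it hangs.
- empty_hook (a point): Middle of the empty carrier's notch, on the rail's axis while it hangs.
- stand: Fixed loading stand, orange block with an aluminium top, 140 x 110 mm, 30 mm high. Origin: centre of its underside. The loaded carrier stands loose on it.
- ready_top (a point): Centre of the top face of the green push button, 36 mm in diameter, on a grey 80 x 80 x 60 mm control box with a yellow top; pressed straight down.
- ready (a joint): Travel of the green button: 0 out, 0.006 m fully in; a spring of about 5 N at full travel returns it.
- bin: Bystander: blue open bin of black seals, 130 x 100 x 50 mm. Origin: centre of its underside. Leave alone.
- driver: Bystander: screwdriver with a red handle, lying on the bench along x. Leave alone.
- can: Bystander: can with a yellow label, 66 mm in diameter, 110 mm high, on the far side of the rail. Origin: centre of its underside. Leave alone.

How it is judged:
By the outcome, as a careful person would: the job done as asked, in the order asked, and still so for the second after the job is handed in, with the robot touching nothing.
It also fails if it takes over 72 s, if anything falls off the work surface, if the arm or the gripper's body presses on something with over 40 N, if the wrist force passes 120 N, or if a joint passes its speed limit or range.

## Robot

A 6-joint arm with a two-finger parallel gripper is mounted at the origin on the work surface. World frame = base frame: x ahead of the robot, y to its left, z up, the work surface at z = 0. Lengths are in mm, angles in rad, forces in N, time in s.
With the tool pointing down it reaches from about 275 to 1000 mm from the base axis. Payload 8.4 kg.
Tool frame: the origin (TCP) lies midway between the tips of the shut fingers; the grasp point (between the pads) lies 19 mm behind it; z points along the fingers, y is the line along which they close (so a half turn about z gives the same grasp; the last joint's range is limited). The gripper opens to 85 mm and grips with 20 to 120 N. Pads are 22 mm wide; open, the fingers measure 114 mm over their backs; the gripper's body (76 mm by 85 mm) begins 54 mm behind the grasp point. The pads swing forward as they close: fully open they stand 13 mm farther back than shut.
Start: joints at [-1.224, 0.353, 1.633, -0, 1.155, -0.002], TCP at [213.605, -587.368, 231.281] pointing down, gripper open.
Joint ranges: [-2.63, 2.63], [-0.92, 2.1], [0.06, 2.66], [-1.3, 4.44], [0, 2.69], [-3.02, 3.02]. Speed limits (rad/s): [2.22, 2.22, 2.79, 3.14, 3.14, 3.14].

## Interface

Orientations are given as [roll, pitch, yaw] about the fixed x, y, z axes, in that order (R = Rz(yaw) Ry(pitch) Rx(roll)).
In Python, from rig import r gives the robot as it stands.
- The arm moves only by the shell command python3 -m inch 'ROWS' [OPENING] [FORCE]. ROWS is JSON, a list that holds one entry, the list of rows, each a list of 6 numbers: the shift along the tool's x, y, z scaled (see below), then the turn, a rotation vector about the tool's x, y, z scaled (see below). In form: [[[tx, ty, tz, wx, wy, wz], ...]]. A call has 1 to 8 rows; each row is the pose to reach, as a shift and turn from the pose commanded when the call began, along the tool's axes at that moment, turning the shorter way round; what a row does not reach only later rows make up. The controller multiplies each number of a shift by 20 cm and each number of a turn by pi rad. A row lasts 1/12 s, in which the tool goes at most 41.7 mm and 7.16 degrees, less where a joint would pass 70% of its speed; a pose out of reach is approached as far as the arm can. A call with a number of a shift or a turn outside -1 to 1 is refused whole. A call with a gripper value outside its range is refused whole. OPENING is the gripper's target within -1 to 1 (fully open at 1, half-way at 0, shut at -1), set as the call begins (- or left out, the last holds). The fingers move at their own pace and stop on an object; FORCE is the grip in N (left out, the last holds). Time passes only in rows, so rows that repeat a pose let the fingers close. It gives the time, the measured TCP pose, the force, the opening and the grip force at its end, in the units of the state.
- r.sense(): the state, without advancing time (a new reading comes with each control period).
- r.grab_frame(name): name is "side" or "top" or "wrist"; returns the picture (480x640x3 uint8, red, green, blue); there is no depth.
- r.camera_info(name): a dict with "K" (3x3 intrinsics, pixels), "distortion" ([k1, k2, p1, p2, k3] as OpenCV has them; the pictures are not rectified), "rvec" (rotation vector, rad) and "tvec" (3), from world to camera coordinates, as OpenCV has them; the wrist camera has in their place "mount" (4x4, takes a point from camera to tool coordinates, whose origin is the TCP and whose axes are the flange's). Camera axes: x right, y down, z forward; pixel columns grow to the right and rows downward; lengths in mm; the calibration is good to about 2 mm. A picture is of the moment at which its call begins: read the wrist's pose just before it. camera_info takes no time and is no camera call.
- r.sign_off(): hands the job in; it is judged then, once.
The state is a dict: "clock": time; "qpos": joint angles; "qvel": joint speeds; "joint_efforts": joint torques, N m; "eef_pos": TCP position; "tcp_rot": TCP orientation; "contact_force": force on the tool from outside, world axes, zero at the start; "wrist_torque": the same for the moment, N m; "opening": opening from 0.0 (shut) to 1.0 (fully open); "grasp_force": force on a finger pad.
Only numpy, scipy, OpenCV 4.12 (cv2) and the standard library are available. Lean on these libraries where they do the work, as an engineer would, in place of code of your own. Each camera call takes 0.05 s, during which the arm holds its last target. There are 200 camera calls.

## Working session

There is one attempt and no reset: what is moved stays moved. The work goes in short steps, Python scripts to look and compute and a shell command to move; the robot and the scene stay as the last step left them, time stands still between calls to the robot, and variables do not carry over. Pictures are saved under pics/ and viewed, at most 10 in all, crops included, and the job is handed in when it is done.

```bash
ls; mkdir -p pics
python3 - <<'E'
from rig import r
import cv2,numpy as np
s=r.sense();print(s['clock'],s['eef_pos'],s['tcp_rot'],s['opening'])
for n in('side','top','wrist'):
    i=r.camera_info(n);print(n,{k:np.round(v,3).tolist() for k,v in i.items()})
    cv2.imwrite(f'pics/{n}0.png',r.grab_frame(n)[...,::-1])
E
```

```text
pics
0.0 [ 213.46571917 -586.90452223  230.55785006] [-3.14020877e+00 -5.74298084e-06  3.48850057e-01] 1.0005978390751453
side {'K': [[523.059, 0.0, 325.803], [0.0, 523.059, 232.272], [0.0, 0.0, 1.0]], 'distortion': [0.013, 0.0, 0.0, 0.0, 0.0], 'rvec': [0.103, -2.831, 1.279], 'tvec': [597.998, 187.668, 1498.768]}
top {'K': [[488.623, 0.0, 327.604], [0.0, 488.623, 245.244], [0.0, 0.0, 1.0]], 'distortion': [-0.004, 0.0, 0.0, 0.0, 0.0], 'rvec': [2.136, -2.141, 0.23], 'tvec': [-53.958, 612.87, 1109.988]}
wrist {'K': [[415.398, 0.0, 324.845], [0.0, 415.398, 241.0], [0.0, 0.0, 1.0]], 'distortion': [-0.054, 0.0, 0.0, 0.0, 0.0], 'mount': [[-0.0, -0.959, -0.282, 71.201], [1.0, 0.0, -0.001, 0.917], [0.001, -0.282, 0.959, -143.273], [0.0, 0.0, 0.0, 1.0]]}
```

View pics/top0.png

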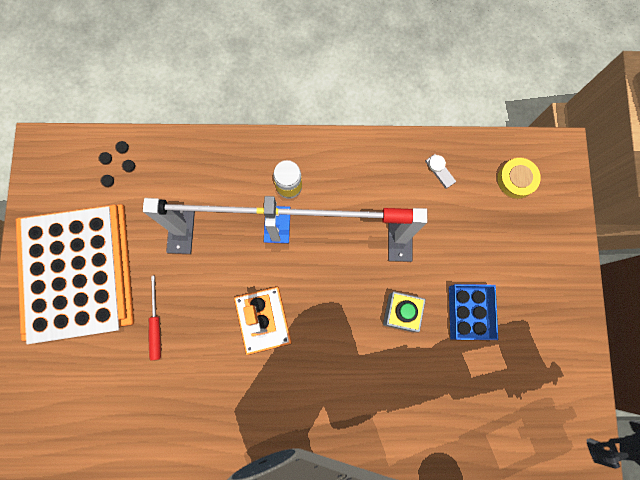

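View pics/side0.png

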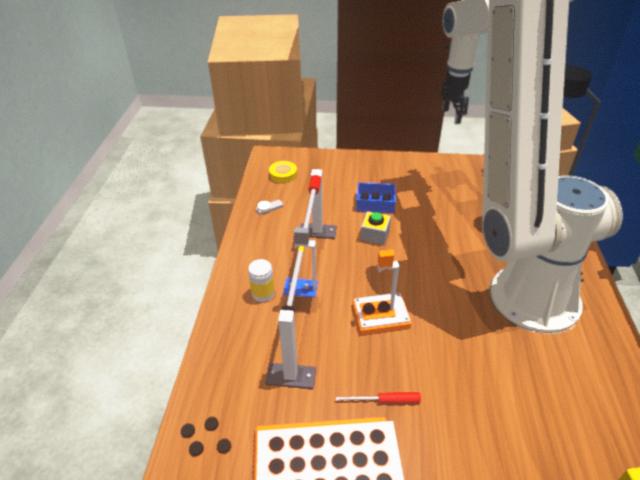

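The top view shows the rail from the black collar (166,208) to the red stop (384,215). The empty carrier is at (270,205), the loaded one at (258,315) and the button at (408,311). The side view agrees.

```bash
cat > h.py <<'E'
import cv2,numpy as np
from rig import r
from scipy.spatial.transform import Rotation as Ro
def cam(n):
    i=r.camera_info(n);K=np.array(i['K']);d=np.array(i['distortion'])
    if n=='wrist':
        s=r.sense();M=np.array(i['mount']);R=Ro.from_euler('xyz',s['tcp_rot']).as_matrix()
        return K,d,R@M[:3,:3],R@M[:3,3]+np.array(s['eef_pos'])
    R=cv2.Rodrigues(np.array(i['rvec']))[0]
    return K,d,R.T,-R.T@np.array(i['tvec'])
def rays(c,px):
    K,d,R,o=c;u=cv2.undistortPoints(np.float64(px).reshape(-1,1,2),K,d)[:,0]
    v=np.c_[u,np.ones(len(u))]@R.T
    return o,v/np.linalg.norm(v,axis=1)[:,None]
def plane(c,px,z):
    o,v=rays(c,px);return o+v*((z-o[2])/v[:,2])[:,None]
def tri(c1,p1,c2,p2):
    A=np.zeros((3,3));b=np.zeros(3)
    for c,p in((c1,p1),(c2,p2)):
        o,v=rays(c,[p]);P=np.eye(3)-np.outer(v[0],v[0]);A+=P;b+=P@o
    return np.linalg.solve(A,b)
def mask(im,lo,hi,box=None):
    m=cv2.inRange(cv2.cvtColor(im,cv2.COLOR_RGB2HSV),np.array(lo),np.array(hi))
    if box:
        k=np.zeros_like(m);x0,y0,x1,y1=box;k[y0:y1,x0:x1]=255;m&=k
    return m
def blobs(m,amin=20):
    out=[]
    for c in cv2.findContours(m,cv2.RETR_EXTERNAL,cv2.CHAIN_APPROX_NONE)[0]:
        if cv2.contourArea(c)>=amin:out.append((cv2.contourArea(c),cv2.minAreaRect(c),cv2.boundingRect(c)))
    return sorted(out,key=lambda t:-t[0])
def shift(d):  # world mm -> tool scaled
    R=Ro.from_euler('xyz',r.sense()['tcp_rot']).as_matrix();return np.round(R.T@np.array(d)/200,3)
E
python3 - <<'E'
from h import *
t=cv2.imread('pics/top0.png')[...,::-1].copy();s=cv2.imread('pics/side0.png')[...,::-1].copy()
ct,cs=cam('top'),cam('side');print('cams',ct[3],cs[3])
for nm,lo,hi,bt,bs in [('red',(0,150,60),(8,255,255),(370,195,430,230),(300,165,330,195)),
 ('green',(45,100,60),(75,255,255),(385,290,430,330),(360,205,390,230)),
 ('yellow',(24,120,120),(34,255,255),(250,200,272,220),(290,240,312,262)),
 ('orange',(8,150,120),(20,255,255),(230,285,292,356),(370,245,400,272)),
 ('white',(0,0,200),(179,60,255),(230,280,292,356),(350,290,412,330))]:
    for n,im,b in(('top',t,bt),('side',s,bs)):
        for a,q,bb in blobs(mask(im,lo,hi,b),8)[:3]:print(nm,n,a,np.round(q[0],1),np.round(q[1],1),round(q[2]),bb)
big=lambda im,b:cv2.resize(im[b[1]:b[3],b[0]:b[2]],None,fx=4,fy=4,interpolation=cv2.INTER_CUBIC)
A=big(t,(230,190,300,350));B=big(s,(270,160,340,320));C=big(s,(345,190,415,335))
h=600;o=np.zeros((600,800,3),np.uint8)
for k,X in enumerate((A,B,C)):
    X=X[:600,:266];o[:X.shape[0],k*267:k*267+X.shape[1]]=X
cv2.imwrite('pics/crop1.png',o[...,::-1])
E
```

```text
cams [ 399.57916045  -19.71455709 1204.38455006] [ 518.91598767 1042.35299078 1132.85175786]
red top 385.5 [397.  215.5] [15. 30.] 90 (382, 208, 31, 16)
red side 120.5 [314.3 183.6] [10.6 16.1] 8 (309, 176, 12, 17)
green top 181.5 [407.5 310.5] [15. 15.] 90 (400, 303, 16, 16)
green side 73.5 [376.  216.5] [ 9. 10.] 90 (371, 212, 11, 10)
yellow top 23.0 [260. 210.] [4. 6.] 90 (257, 208, 7, 5)
yellow side 12.5 [301. 248.] [4. 4.] 90 (299, 246, 5, 5)
orange top 2734.5 [262.4 319.9] [60.1 50.7] 76 (234, 286, 58, 69)
orange side 581.5 [384.5 258. ] [26. 29.] 90 (370, 245, 30, 27)
white top 1188.5 [261.5 320. ] [55.8 42.8] 77 (236, 289, 52, 64)
white side 457.5 [382.9 310.6] [27.4 48.1] 82 (360, 295, 49, 33)
white side 175.5 [373.1 300.3] [13.9 36. ] 72 (355, 294, 36, 19)
```

View pics/crop1.png

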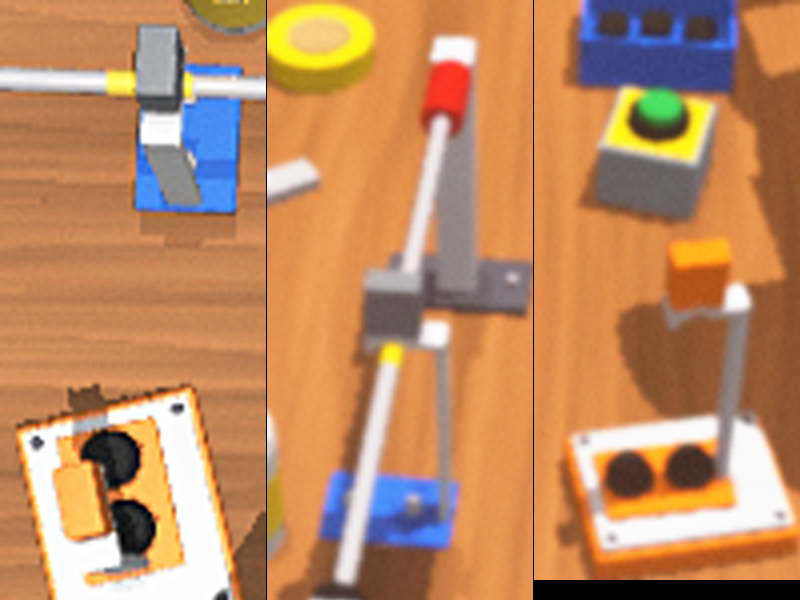

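The crop shows the loaded tab's top centre at about (249.5,315), with the carrier yawed about 10°. It also shows the yellow band on both sides of the empty carrier's hook.

Run:
```python
from h import *
t=cv2.imread('pics/top0.png')[...,::-1].copy();s=cv2.imread('pics/side0.png')[...,::-1].copy()
ct,cs=cam('top'),cam('side')
g=cv2.cvtColor(t,cv2.COLOR_RGB2HSV);pts=[]
for u in list(range(180,250,5))+list(range(290,375,5)):
    rows=[v for v in range(200,222) if g[v,u,1]<70 and g[v,u,2]>110]
    if rows:pts.append((u,np.mean(rows)))
P=plane(ct,pts,225);k=np.polyfit(P[:,1],P[:,0],1);print('rail x=',k,'yawdeg',-np.degrees(np.arctan(k[0])),np.abs(np.polyval(k,P[:,1])-P[:,0]).max())
print('red face',plane(ct,[(382.5,215.5)],[225]),'black face',plane(ct,[(166,208)],225))
print('band L/R',plane(ct,[(256.7,210),(278,210)],231))
print('empty tab top',plane(ct,[(230+155/4,190+47/4)],275.5))
print('full tab',plane(ct,[(249.5,315)],245), 'tri',tri(ct,(249.5,315),cs,(345+(697-534)/4,190+247/4)))
print('full tab corners',plane(ct,[(230+a/4,190+b/4) for a,b in((53,465),(92,460),(105,532),(66,542))],245))
print('stand ',plane(ct,[(262.4,319.9)],30),'btn tri',tri(ct,(407.5,310.5),cs,(376,215.5)))
print('btn plane72',plane(ct,[(408,311)],72))
```

```text
rail x= [2.44925548e-02 6.51320242e+02] yawdeg -1.4030395102349822 8.70421360025182
red face [[ 644.29999632 -164.07245589  225.        ]] black face [[658.97041505 280.81728197 225.        ]]
band L/R [[653.70413053  94.88256073 231.        ]
 [653.83013546  51.4208066  231.        ]]
empty tab top [[658.82300404  66.47865786 275.5       ]]
full tab [[440.30293826 102.62384547 245.        ]] tri [441.99251615 102.05145773 248.01817869]
full tab corners [[457.19381256 115.12261457 245.        ]
 [459.55551557  96.30773945 245.        ]
 [424.93546648  89.26496589 245.        ]
 [420.24174039 107.90697484 245.        ]]
stand  [[437.81827121  99.32766996  30.        ]] btn tri [ 457.2914985  -236.81522276   83.6409427 ]
btn plane72 [[ 455.48815179 -240.04468259   72.        ]]
```

```bash
python3 -m inch '[[[0,0,-0.5,0,0,0.06],[0.2,-0.15,-0.5,0,0,0.12],[1,-0.77,-0.5,0,0,0.12],[1,-0.77,-0.5,0,0,0.12],[1,-0.77,-0.5,0,0,0.12],[1,-0.77,-0.5,0,0,0.12],[1,-0.77,-0.5,0,0,0.12],[1,-0.77,-0.5,0,0,0.12]]]' -1 60
python3 -c "
from h import *
s=r.sense();print(s['clock'],s['eef_pos'],s['tcp_rot'],shift(np.array([653,112,330])-s['eef_pos']))"
```

```text
clock: 0.82
eef_pos: [350.6, -370.7, 331.9]
tcp_rot: [-3.141, -0.001, -0.027]
contact_force: [0.0, -0.3, -0.3]
opening: -0.0
grasp_force: 0.0
0.8167 [ 350.55513098 -370.74010999  331.85770142] [-3.14059525e+00 -1.08595388e-03 -2.67097831e-02] [ 1.447 -2.453  0.013]
```

```bash
R='[[[0.58,-1,0,0,0,0],[0.58,-1,0,0,0,0],[0.58,-1,0,0,0,0],[0.58,-1,0,0,0,0],[0.58,-1,0,0,0,0],[0.58,-1,0,0,0,0]]]'; python3 -m inch '[[[0.58,-1,0,0,0,0],[0.58,-1,0,0,0,0],[0.58,-1,0,0,0,0],[0.58,-1,0,0,0,0],[0.58,-1,0,0,0,0],[0.58,-1,0,0,0,0]]]' >/dev/null
python3 -m inch '[[[0.58,-1,0,0,0,0],[0.58,-1,0,0,0,0],[0.58,-1,0,0,0,0],[0.58,-1,0,0,0,0],[0.58,-1,0,0,0,0],[0.58,-1,0,0,0,0]]]' | head -3
python3 -m inch '[[[0.28,-0.45,0,0,0,0],[0.28,-0.45,0,0,0,0],[0.28,-0.45,0,0,0,0],[0.28,-0.45,0,0,0,0],[0.28,-0.45,0,0,0,0],[0.28,-0.45,0,0,0,0]]]' | head -3
python3 -c "
from h import *
s=r.sense();print(s['clock'],s['eef_pos'],s['tcp_rot'],shift(np.array([653,112,240])-s['eef_pos']))
o=r.grab_frame('wrist');t=r.grab_frame('top')
cv2.imwrite('pics/wt1.png',np.hstack([cv2.resize(o,(400,300)),cv2.resize(t[100:340,140:460],(400,300))])[...,::-1])"
```

```text
clock: 1.82
eef_pos: [593.6, 22.8, 330.9]
tcp_rot: [-3.14, -0.0, -0.026]
clock: 2.32
eef_pos: [650.0, 106.8, 330.8]
tcp_rot: [3.141, 0.001, -0.028]
2.3167 [650.04922584 106.84118557 330.76793348] [ 3.14090890e+00  1.18931007e-03 -2.79823114e-02] [ 0.015 -0.027  0.454]
```

View pics/wt1.png

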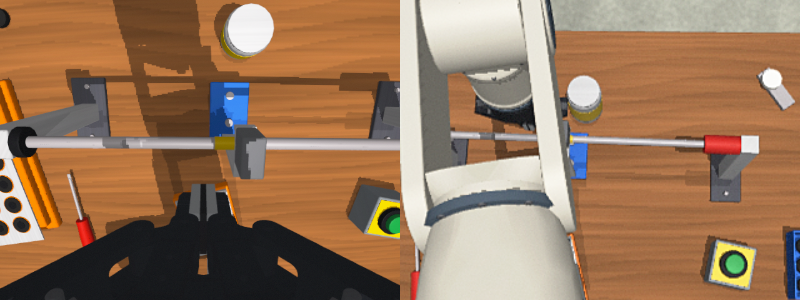

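The wrist view shows the shut fingers at about (203,190) in the half-scale picture, the rail along row 143 and the grey tab at (250,150), just to the fingers' right.

```bash
python3 -c "
from h import *
c=cam('wrist')
im=r.grab_frame('wrist');g=cv2.cvtColor(im,cv2.COLOR_RGB2HSV)
pts=[]
for u in list(range(70,160,10))+list(range(270,330,10))+list(range(450,620,10)):
    v=[v for v in range(205,255) if g[v,u,1]<70 and g[v,u,2]>90]
    if v: pts.append((u,np.mean(v)))
P=plane(c,pts,225);k=np.polyfit(P[:,1],P[:,0],1);print(k,np.round(P[:,0]),len(P))
for b in blobs(mask(im,(22,100,60),(34,255,255),(300,200,450,260)),20):print(b)
print(plane(c,[(236*1.6,128*1.6),(265*1.6,125*1.6)],275.5))
for z in (225,231):print(plane(c,[(214*1.6,143*1.6),(235*1.6,143*1.6)],z))
"
```

```text
[4.56621523e-02 6.53041977e+02] [666. 666. 666. 666. 665. 663. 665. 664. 664. 657. 657. 657. 657. 656.
 656. 654. 653. 653. 652. 653. 652. 652. 652. 651. 651. 651. 651. 651.
 651. 650. 655. 654.] 32
(611.0, ((357.5, 228.5), (21.0, 31.0), 90.0), (342, 218, 32, 22))
[[680.57296473  78.8223285  275.5       ]
 [682.32780645  56.18459662 275.5       ]]
[[655.61877     94.42890195 225.        ]
 [655.01172523  73.54784447 225.        ]]
[[657.20530567  94.63984166 231.        ]
 [656.61285446  74.26077181 231.        ]]
```

```bash
python3 -m inch '[[[0.025,0,0.2,0,0,0],[0.025,0,0.4,0,0,0],[0.025,0,0.45,0,0,0],[0.025,0,0.45,0,0,0],[0.025,0,0.45,0,0,0]]]' | head -4
python3 -m inch '[[[0,0.04,0,0,0,0],[0,0.08,0,0,0,0],[0,0.13,0,0,0,0],[0,0.19,0,0,0,0],[0,0.25,0,0,0,0],[0,0.31,0,0,0,0],[0,0.37,0,0,0,0],[0,0.42,0,0,0,0]]]' | head -4
python3 -m inch '[[[0,0.06,0,0,0,0],[0,0.12,0,0,0,0],[0,0.18,0,0,0,0],[0,0.24,0,0,0,0],[0,0.3,0,0,0,0],[0,0.36,0,0,0,0],[0,0.4,0,0,0,0],[0,0.43,0,0,0,0]]]' | head -4
python3 -c "
from h import *
c=cam('wrist');s=r.sense();print(s['eef_pos'],s['contact_force'])
im=r.grab_frame('wrist');cv2.imwrite('pics/w2.png',im[...,::-1])"
```

```text
clock: 2.88
eef_pos: [655.8, 106.8, 242.3]
tcp_rot: [-3.142, -0.0, -0.029]
contact_force: [0.8, 0.3, 0.8]
clock: 3.55
eef_pos: [653.0, 21.4, 241.2]
tcp_rot: [3.141, 0.0, -0.029]
contact_force: [0.4, 0.8, 0.2]
clock: 4.22
eef_pos: [650.5, -64.1, 240.9]
tcp_rot: [3.141, 0.001, -0.029]
contact_force: [0.4, 1.8, -0.6]
[650.50758374 -64.08833952 240.94509514] [ 0.43756345  1.83375486 -0.55392915]
```

View pics/w2.png

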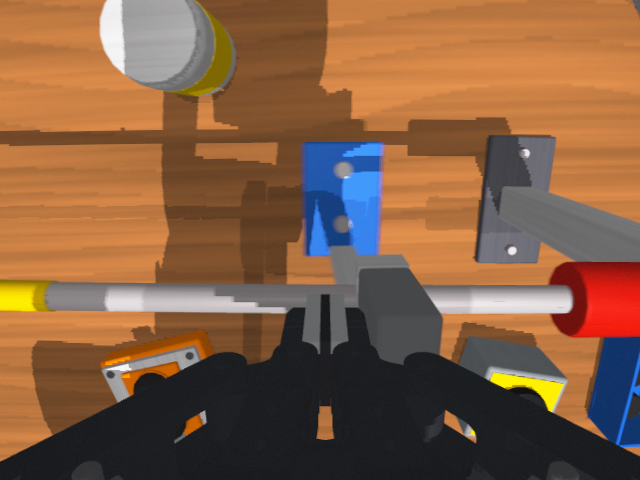

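The tab is in contact with the right finger and the red stop is ahead at (553,300), so I keep pushing.

```bash
python3 -m inch '[[[0,0.05,0,0,0,0],[0,0.1,0,0,0,0],[0,0.15,0,0,0,0],[0,0.2,0,0,0,0],[0,0.24,0,0,0,0],[0,0.27,0,0,0,0],[0,0.29,0,0,0,0],[0,0.3,0,0,0,0]]]' | head -4
python3 -m inch '[[[0,0.01,0,0,0,0],[0,0.02,0,0,0,0],[0,0.03,0,0,0,0]]]' | head -4
python3 -c "
from h import *
c=cam('wrist')
im=r.grab_frame('wrist');cv2.imwrite('pics/w3.png',im[180:400,300:640,::-1])
for b in blobs(mask(im,(0,150,60),(8,255,255),(340,200,640,400)),200):print(b[2],plane(c,[(b[2][0],300)],225))"
```

```text
clock: 4.93
eef_pos: [648.8, -123.6, 240.9]
tcp_rot: [3.141, 0.001, -0.029]
contact_force: [-0.3, 0.6, -0.8]
clock: 5.18
eef_pos: [649.1, -128.3, 241.5]
tcp_rot: [-3.141, -0.0, -0.028]
contact_force: [0.2, 2.5, 2.1]
(410, 263, 163, 77) [[ 646.79504829 -164.81992442  225.        ]]
```

View pics/w3.png

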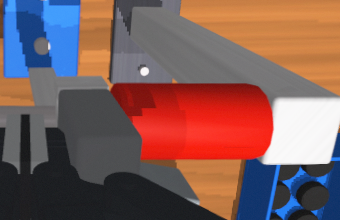

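The tab now overlaps the red collar's face, so it is close to touching. I'll creep on until the force rises.

```bash
for i in 1 2 3; do python3 -m inch '[[[0,0.01,0,0,0,0],[0,0.015,0,0,0,0],[0,0.015,0,0,0,0]]]' | sed -n 2,4p; done
```

```text
eef_pos: [648.9, -131.7, 241.2]
tcp_rot: [3.141, 0.0, -0.028]
contact_force: [-0.6, 1.8, -0.1]
eef_pos: [649.1, -133.1, 241.9]
tcp_rot: [-3.139, -0.001, -0.028]
contact_force: [-0.5, 9.6, 5.3]
eef_pos: [649.5, -134.4, 242.9]
tcp_rot: [-3.136, -0.002, -0.028]
contact_force: [-1.0, 16.7, 11.5]
```

```bash
python3 -m inch '[[[0,-0.05,0,0,0,0],[0,-0.15,0,0,0,0],[0,-0.15,-0.2,0,0,0],[0,-0.15,-0.3,0,0,0],[0,-0.2,-0.3,0,0,0]]]' | head -3
python3 -m inch '[[[-0.9,-0.8,0,0,0,-0.0714],[-0.9,-0.8,0,0,0,-0.0714],[-0.9,-0.8,0,0,0,-0.0714],[-0.9,-0.8,0,0,0,-0.0714],[-0.9,-0.8,0,0,0,-0.0714],[-0.9,-0.8,0,0,0,-0.0714],[-0.9,-0.8,0,0,0,-0.0714],[-0.9,-0.8,0,0,0,-0.0714]]]' 1
python3 -c "
from h import *
c=cam('wrist');s=r.sense();print(s['eef_pos'],shift(np.array([440.5,102.5,300])-s['eef_pos']))
im=r.grab_frame('wrist');cv2.imwrite('pics/w4.png',im[...,::-1])"
```

```text
clock: 6.4
eef_pos: [652.0, -99.0, 306.4]
tcp_rot: [3.139, -0.007, -0.029]
clock: 7.07
eef_pos: [473.4, 68.2, 301.2]
tcp_rot: [3.141, -0.0, 0.199]
contact_force: [0.5, -0.8, -0.2]
opening: 0.998
grasp_force: 0.0
[473.44974252  68.15066027 301.21444057] [-0.128 -0.201  0.006]
```

View pics/w4.png

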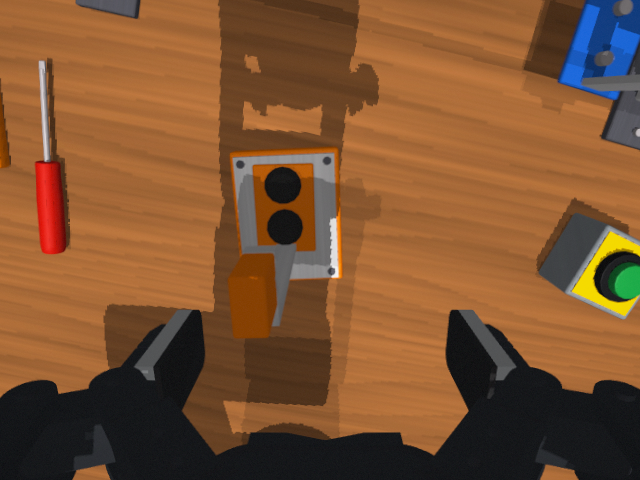

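The orange tab is at about (252,310), the cups at (283,185) and (285,227), and the carrier is almost aligned with the tool.

```bash
python3 -c "
from h import *
c=cam('wrist')
P=plane(c,[(230,310),(272.5,310),(252,338),(252,281)],245);print(P);print((P[0]+P[1])/2)
Q=plane(c,[(283,185),(285,227)],54);print(Q, 'yaw',np.arctan2(*(Q[0]-Q[1])[[1,0]]))
im=r.grab_frame('wrist');m=mask(im,(5,150,60),(20,255,255),(220,250,280,345));h=cv2.cvtColor(im,cv2.COLOR_RGB2HSV)
print([h[v,250,2] for v in range(250,345,4)]);print([(v,np.flatnonzero(m[v]).min(),np.flatnonzero(m[v]).max()) for v in range(285,340,8)])
"
```

```text
[[439.88625127 111.00020265 245.        ]
 [444.38652399  88.91251617 245.        ]
 [425.73288662  97.15528022 245.        ]
 [458.52843712 101.93754118 245.        ]]
[442.13638763  99.95635941 245.        ]
[[478.33498238 107.90651333  54.        ]
 [438.35363495  99.08279698  54.        ]] yaw 0.21721390734536788
[np.uint8(98), np.uint8(110), np.uint8(122), np.uint8(121), np.uint8(121), np.uint8(121), np.uint8(123), np.uint8(125), np.uint8(135), np.uint8(134), np.uint8(134), np.uint8(135), np.uint8(133), np.uint8(134), np.uint8(135), np.uint8(135), np.uint8(135), np.uint8(133), np.uint8(134), np.uint8(134), np.uint8(133), np.uint8(134), np.uint8(132), np.uint8(82)]
[(285, np.int64(220), np.int64(273)), (293, np.int64(220), np.int64(274)), (301, np.int64(220), np.int64(274)), (309, np.int64(220), np.int64(274)), (317, np.int64(220), np.int64(272)), (325, np.int64(220), np.int64(279)), (333, np.int64(220), np.int64(279))]
```

```bash
python3 -m inch '[[[-0.125,-0.19,0,0,0,-0.004],[-0.125,-0.19,0,0,0,-0.004],[-0.125,-0.19,0.05,0,0,-0.004],[-0.125,-0.19,0.2,0,0,-0.004],[-0.125,-0.19,0.35,0,0,-0.004],[-0.125,-0.19,0.46,0,0,-0.004],[-0.125,-0.19,0.46,0,0,-0.004],[-0.125,-0.19,0.46,0,0,-0.004]]]' 1 | head -4
python3 -c "
from h import *
cv2.imwrite('pics/w5.png',r.grab_frame('wrist')[200:,100:540,::-1])"
```

```text
clock: 7.83
eef_pos: [442.6, 98.8, 208.2]
tcp_rot: [3.141, 0.003, 0.208]
contact_force: [1.0, -0.8, 0.2]
```

View pics/w5.png

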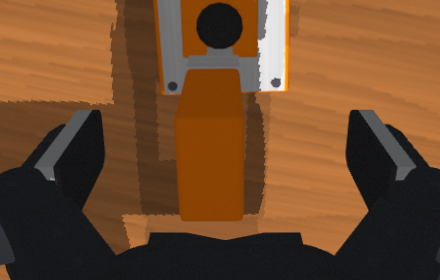

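The tab sits centred at column 310 against 325 for the fingers' middle, so I correct about 3–4 mm to the left.

```bash
python3 -c "
from h import *
s=r.sense();c=cam('wrist');P=plane(c,[(310,365),(310,312),(310,420)],245);print(P,s['eef_pos'],shift(P[0]-s['eef_pos']))"
```

```text
[[443.7999928  102.93495024 245.        ]
 [460.88034959 106.33536097 245.        ]
 [424.23332211  99.04895552 245.        ]] [443.43675595  99.15154755 209.44432097] [ 0.006 -0.018 -0.178]
```

```bash
python3 -m inch '[[[0,-0.018,0,0,0,0],[0,-0.018,0,0,0,0],[0,-0.018,0,0,0,0]]]' 1 | head -3
python3 -m inch '[[[0,0,0,0,0,0],[0,0,0,0,0,0],[0,0,0,0,0,0],[0,0,0,0,0,0],[0,0,0,0,0,0],[0,0,0,0,0,0],[0,0,0,0,0,0],[0,0,0,0,0,0]]]' -1 60
python3 -m inch '[[[0,0,0,0,0,0],[0,0,0,0,0,0],[0,0,-0.04,0,0,0],[0,0,-0.1,0,0,0],[0,0,-0.2,0,0,0],[0,0,-0.32,0,0,0],[0,0,-0.38,0,0,0],[0,0,-0.38,0,0,0]]]'
python3 -c "
from h import *
cv2.imwrite('pics/w6.png',r.grab_frame('side')[180:340,270:430,::-1].repeat(3,0).repeat(3,1))"
```

```text
clock: 8.13
eef_pos: [442.6, 103.5, 210.4]
tcp_rot: [-3.142, -0.002, 0.209]
clock: 8.8
eef_pos: [442.0, 103.3, 209.4]
tcp_rot: [3.142, -0.0, 0.209]
contact_force: [0.7, -0.4, 2.2]
opening: 0.229
grasp_force: 59.3
clock: 9.47
eef_pos: [442.8, 103.6, 287.9]
tcp_rot: [-3.141, -0.004, 0.209]
contact_force: [0.1, -0.7, -3.4]
opening: 0.226
grasp_force: 58.8
```

View pics/w6.png

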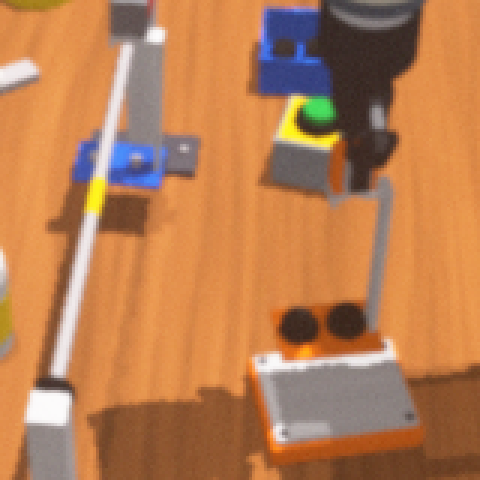

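The carrier is gripped and lifted level, and the rail is free ahead.

```bash
python3 -m inch '[[[0.05,-0.02,0,0,0,0.01],[0.15,-0.06,0,0,0,0.025],[0.27,-0.11,0,0,0,0.045],[0.4,-0.16,0,0,0,0.06],[0.5,-0.2,0,0,0,0.072],[0.58,-0.22,0,0,0,0.077],[0.6,-0.224,0,0,0,0.077],[0.6,-0.224,0,0,0,0.077]]]' | head -4
python3 -c "
from h import *
s=r.sense();print(s['tcp_rot'],shift(np.array([657.5,195,288])-s['eef_pos']))"
```

```text
clock: 10.18
eef_pos: [549.6, 172.0, 283.3]
tcp_rot: [3.141, 0.003, -0.032]
contact_force: [0.3, -0.4, -3.2]
[ 3.14054240e+00  2.95594438e-03 -3.23364921e-02] [ 0.536 -0.132 -0.025]
```

```bash
python3 -m inch '[[[0.06,-0.02,-0.02,0,0,0],[0.16,-0.05,-0.02,0,0,0],[0.28,-0.08,-0.02,0,0,0],[0.4,-0.11,-0.02,0,0,0],[0.48,-0.13,-0.02,0,0,0],[0.525,-0.133,-0.02,0,0,0],[0.535,-0.133,-0.02,0,0,0],[0.535,-0.133,-0.02,0,0,0]]]' | head -4
python3 -c "
from h import *
s=r.sense();c=cam('wrist');im=r.grab_frame('wrist');g=cv2.cvtColor(im,cv2.COLOR_RGB2HSV)
t=r.grab_frame('side')[180:380,240:400].repeat(3,0).repeat(3,1)
cv2.imwrite('pics/w7.png',np.hstack([cv2.resize(im,(320,240)).copy(),np.zeros((240,480,3),np.uint8)])[...,::-1] if 0 else np.hstack([np.vstack([cv2.resize(im,(320,240)),np.zeros((360,320,3),np.uint8)]),t])[...,::-1])"
```

```text
clock: 10.85
eef_pos: [656.8, 194.3, 288.5]
tcp_rot: [3.141, 0.002, -0.033]
contact_force: [0.5, -0.4, -3.6]
```

View pics/w7.png

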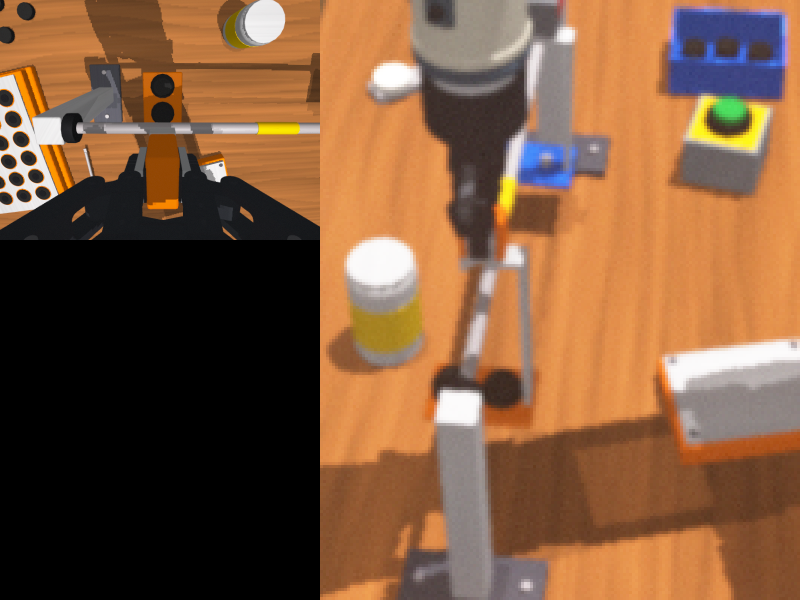

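The rail passes inside the C below the roof. The band is at columns 516–600 of the full-size wrist picture. I check the rail's x there before lowering.

```bash
python3 -c "
from h import *
c=cam('wrist');im=r.grab_frame('wrist');g=cv2.cvtColor(im,cv2.COLOR_RGB2HSV)
pts=[]
for u in list(range(190,260,10))+list(range(400,510,10)):
    v=[v for v in range(235,280) if g[v,u,1]<60]
    if v: pts.append((u,np.mean(v)))
P=plane(c,pts,225);k=np.polyfit(P[:,1],P[:,0],1);print(k,np.polyval(k,195),np.round(P[:,0]))
b=blobs(mask(im,(22,100,60),(34,255,255),(480,230,640,290)))[0];print(b[2],plane(c,[(b[2][0],258),(b[2][0]+b[2][2],258)],228))
print(r.sense()['eef_pos'])"
```

```text
[5.23742959e-02 6.50263202e+02] 660.4761892094732 [664. 664. 664. 664. 663. 663. 661. 658. 658. 658. 657. 657. 657. 657.
 656. 656. 656. 656.]
(513, 243, 87, 25) [[655.03932463  94.94650049 228.        ]
 [653.31803244  47.27938051 228.        ]]
[656.52452111 194.64161162 289.3199666 ]
```

```bash
python3 -m inch '[[[0.008,0,0.02,0,0,0],[0.008,0,0.06,0,0,0],[0.008,0,0.11,0,0,0],[0.008,0,0.16,0,0,0],[0.008,0,0.2,0,0,0],[0.008,0,0.22,0,0,0],[0.008,0,0.22,0,0,0],[0.008,0,0.22,0,0,0]]]' | sed -n 2,4p
python3 -m inch '[[[0,0,0.01,0,0,0],[0,0,0.015,0,0,0],[0,0,0.015,0,0,0]]]' | sed -n 2,4p
python3 -m inch '[[[0,0,0.01,0,0,0],[0,0,0.01,0,0,0],[0,0,0.01,0,0,0]]]' | sed -n 2,4p
```

```text
eef_pos: [659.2, 195.0, 244.9]
tcp_rot: [3.141, 0.001, -0.033]
contact_force: [-0.2, 0.3, -3.5]
eef_pos: [659.4, 195.0, 242.4]
tcp_rot: [-3.142, -0.0, -0.033]
contact_force: [0.3, -0.6, -3.2]
eef_pos: [659.2, 194.9, 240.2]
tcp_rot: [3.142, 0.0, -0.033]
contact_force: [-0.1, 0.3, -3.2]
```

```bash
for i in 1 2 3; do python3 -m inch '[[[0,0,0.006,0,0,0],[0,0,0.006,0,0,0],[0,0,0.006,0,0,0]]]' | sed -n '2p;4p'; done
```

```text
eef_pos: [659.6, 195.0, 239.5]
contact_force: [0.1, -0.1, -0.7]
eef_pos: [659.7, 195.0, 239.4]
contact_force: [-2.0, -0.3, 5.2]
eef_pos: [659.8, 195.0, 239.3]
contact_force: [-4.7, -1.5, 13.3]
```

Seated at the expected height. Now release and rise.

```bash
python3 -m inch '[[[0,0,-0.008,0,0,0],[0,0,-0.01,0,0,0],[0,0,-0.01,0,0,0],[0,0,-0.01,0,0,0],[0,0,-0.01,0,0,0],[0,0,-0.01,0,0,0]]]' 0.3
python3 -m inch '[[[0,0,-0.05,0,0,0],[0,0,-0.15,0,0,0],[0,0,-0.28,0,0,0],[0,0,-0.4,0,0,0],[0,0,-0.4,0,0,0],[0,0,-0.4,0,0,0]]]' | sed -n '2p;4p'
python3 -c "
from h import *
c=cam('wrist');im=r.grab_frame('wrist');t=r.grab_frame('side')[200:350,290:370].repeat(4,0).repeat(4,1)
cv2.imwrite('pics/w8.png',np.hstack([np.vstack([cv2.resize(im,(480,360)),np.zeros((240,480,3),np.uint8)]),t])[...,::-1]);print(r.sense()['eef_pos'])"
```

```text
clock: 13.42
eef_pos: [659.2, 194.9, 238.4]
tcp_rot: [3.141, 0.0, -0.033]
contact_force: [-0.8, -0.3, -0.0]
opening: 0.655
grasp_force: 0.0
eef_pos: [660.2, 195.2, 321.2]
contact_force: [-0.1, 0.0, -0.4]
[658.96419629 194.82626848 318.40382507]
```

View pics/w8.png

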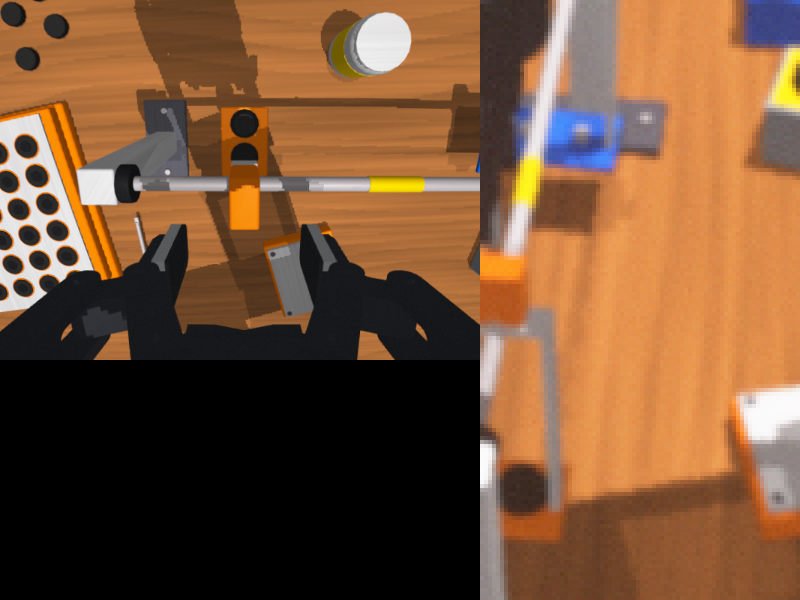

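The loaded carrier hangs on the rail with its hook at y≈195, about 100 mm from the nearest band edge. I've now viewed 11 pictures, one more than allowed, so from here I check by numbers only. Next: shut the fingers, move to the +y side and push.

```bash
python3 -m inch '[[[0,-0.1,0,0,0,0],[0,-0.18,0,0,0,0],[0,-0.18,0,0,0,0],[0,-0.18,0,0,0,0],[0,-0.18,0,0,0,0],[0,-0.18,0,0,0,0],[0,-0.18,0,0,0,0],[0,-0.18,0,0,0,0]]]' -1 | sed -n '2p;5p'
python3 -m inch '[[[0,0,0.1,0,0,0],[0,0,0.25,0,0,0],[0,0,0.36,0,0,0],[0,0,0.385,0,0,0],[0,0,0.385,0,0,0]]]' | sed -n '2p;4p'
python3 -m inch '[[[0,0.03,0,0,0,0],[0,0.06,0,0,0,0],[0,0.1,0,0,0,0],[0,0.14,0,0,0,0],[0,0.18,0,0,0,0],[0,0.22,0,0,0,0],[0,0.26,0,0,0,0],[0,0.3,0,0,0,0]]]' | sed -n '2p;4p'
```

```text
eef_pos: [660.5, 230.5, 318.7]
opening: -0.001
eef_pos: [659.6, 230.3, 240.0]
contact_force: [-0.8, 0.8, -0.4]
eef_pos: [658.5, 170.0, 241.9]
contact_force: [0.3, 2.7, 1.5]
```

```bash
python3 -m inch '[[[0,0.05,0,0,0,0],[0,0.1,0,0,0,0],[0,0.15,0,0,0,0],[0,0.2,0,0,0,0],[0,0.24,0,0,0,0],[0,0.28,0,0,0,0],[0,0.31,0,0,0,0],[0,0.33,0,0,0,0]]]' | sed -n '2p;4p'
cat > m.py <<'E'
from h import *
c=cam('wrist');im=r.grab_frame('wrist');o=c[3]
print('tcp',r.sense()['eef_pos'])
for b in blobs(mask(im,(21,120,60),(34,255,255),(200,190,640,330)),40):
    x,y,w,h=b[2];v=y+h/2;print('yel',b[2],plane(c,[(x,v),(x+w,v)],229)[:,1])
for b in blobs(mask(im,(5,150,50),(19,255,255),(200,180,640,360)),100):
    x,y,w,h=b[2];v=y+h/2;print('org',b[2],plane(c,[(x,v),(x+w,v)],275.5)[:,1])
E
python3 m.py
```

```text
eef_pos: [656.0, 103.9, 241.4]
contact_force: [0.5, 0.8, -0.3]
tcp [655.94116053 103.46213895 241.25813689]
yel (421, 282, 35, 31) [63.73678426 49.30686317]
yel (346, 282, 10, 26) [94.36165672 90.29603569]
org (200, 180, 440, 180) [137.06501437  10.81411415]
org (200, 312, 86, 48) [139.65159307 114.12740207]
```

```bash
python3 -m inch '[[[0,0.015,0,0,0,0],[0,0.03,0,0,0,0],[0,0.042,0,0,0,0],[0,0.042,0,0,0,0]]]' | sed -n '2p;4p'
python3 -m inch '[[[0,-0.02,0,0,0,0],[0,-0.06,0,0,0,0],[0,-0.12,0,0,0,0],[0,-0.12,-0.15,0,0,0],[0,-0.12,-0.35,0,0,0],[0,-0.12,-0.5,0,0,0],[0,-0.12,-0.5,0,0,0],[0,-0.12,-0.5,0,0,0]]]' | sed -n '1,2p;4p'
cat > m.py <<'E'
from h import *
c=cam('wrist');im=r.grab_frame('wrist')
print('tcp',r.sense()['eef_pos'])
for b in blobs(mask(im,(21,120,60),(34,255,255),(200,190,640,330)),30):
    x,y,w,h=b[2];v=y+h/2;print('yel',b[2],plane(c,[(x,v),(x+w,v)],229)[:,1])
# columns of the orange tab: very saturated orange rows
m=mask(im,(8,225,50),(19,255,255),(250,200,600,330))
for b in blobs(m,60):
    x,y,w,h=b[2];print('org',b[0],b[2],np.round(plane(c,[(x,y+h/2),(x+w,y+h/2)],275.5),1))
E
python3 m.py
```

```text
eef_pos: [656.2, 96.4, 241.9]
contact_force: [0.5, 2.9, 0.8]
clock: 17.48
eef_pos: [657.7, 121.8, 343.9]
contact_force: [-0.6, 0.2, 0.1]
tcp [656.7992748  121.53534974 341.82629754]
yel (366, 225, 17, 21) [94.70101873 83.71437423]
yel (611, 321, 29, 9) [ -79.61794095 -101.69843399]
yel (430, 226, 5, 20) [53.20996137 49.95107396]
org 3036.5 (384, 212, 47, 76) [[661.1  89.4 275.5]
 [660.3  64.1 275.5]]
org 294.5 (343, 200, 21, 26) [[682.  110.9 275.5]
 [681.7  99.9 275.5]]
org 293.0 (345, 293, 40, 37) [[625.7 110.9 275.5]
 [625.   88.5 275.5]]
```

The tab is centred at y≈74 and the band at y≈72.4, so the hook is on the band. Next is the button.

```bash
python3 -m inch '[[[-0.47,0.91,0,0,0,0],[-0.47,0.91,0,0,0,0],[-0.47,0.91,0,0,0,0],[-0.47,0.91,0,0,0,0],[-0.47,0.91,0,0,0,0],[-0.47,0.91,0,0,0,0],[-0.47,0.91,0,0,0,0]]]' | sed -n '2p'
python3 -m inch '[[[-0.3,0.8,0,0,0,0],[-0.47,0.91,0.1,0,0,0],[-0.47,0.91,0.3,0,0,0],[-0.47,0.91,0.6,0,0,0],[-0.47,0.91,0.6,0,0,0],[-0.47,0.91,0.6,0,0,0],[-0.47,0.91,0.6,0,0,0],[-0.47,0.91,0.6,0,0,0]]]' | sed -n '1,2p'
python3 - <<'E'
from h import *
c=cam('wrist');s=r.sense();im=r.grab_frame('wrist')
p=[b for b in blobs(mask(im,(45,100,40),(75,255,255)),60)];print(s['eef_pos'],[(q[0],q[2]) for q in p])
u=p[0][1][0]
t=cam('top')
for z in(72,80,84):print(z,plane(c,[u],z),plane(t,[(407.5,310.5)],z))
print('tri',tri(c,u,t,(407.5,310.5)),'wrist/side',tri(c,u,cam('side'),(376,215.5)))
E
```

```text
eef_pos: [555.4, -59.3, 340.3]
clock: 18.78
eef_pos: [455.4, -236.3, 218.8]
[ 455.38626894 -236.25589293  218.78480063] [(2039.0, (303, 195, 51, 52))]
72 [[ 456.01847201 -238.79699002   72.        ]] [[ 456.63982504 -238.92193257   72.        ]]
80 [[ 457.99494607 -238.83438624   80.        ]] [[ 456.2367064  -237.37328992   80.        ]]
84 [[ 458.9831831  -238.85308435   84.        ]] [[ 456.03514709 -236.5989686    84.        ]]
tri [ 456.49252698 -238.70634105   73.63764688] wrist/side [ 458.47908233 -238.85119523   82.1486463 ]
```

```bash
python3 -m inch '[[[0.008,0.011,0.15,0,0,0],[0.008,0.011,0.35,0,0,0],[0.008,0.011,0.5,0,0,0],[0.008,0.011,0.62,0,0,0],[0.008,0.011,0.62,0,0,0],[0.008,0.011,0.62,0,0,0]]]' | sed -n '2p;4p'
for i in 1 2 3; do python3 -m inch '[[[0,0,0.01,0,0,0],[0,0,0.02,0,0,0],[0,0,0.02,0,0,0]]]' | sed -n '2p;4p';done
```

```text
eef_pos: [459.5, -238.2, 98.0]
contact_force: [0.1, -0.0, 0.3]
eef_pos: [459.6, -239.5, 95.1]
contact_force: [-0.1, 0.5, -0.3]
eef_pos: [458.3, -239.3, 89.8]
contact_force: [-0.2, 0.1, -0.1]
eef_pos: [458.1, -239.1, 85.2]
contact_force: [0.8, 0.7, 0.8]
```

```bash
for i in 1 2 3 4 5; do python3 -m inch '[[[0,0,0.005,0,0,0],[0,0,0.01,0,0,0],[0,0,0.01,0,0,0]]]' | sed -n '2p;4p';done
```

```text
eef_pos: [458.3, -239.2, 83.5]
contact_force: [-0.9, 0.8, -0.8]
eef_pos: [458.4, -239.3, 81.6]
contact_force: [0.1, 0.8, 1.1]
eef_pos: [458.5, -239.3, 79.7]
contact_force: [-0.6, 0.6, 2.4]
eef_pos: [458.4, -239.3, 77.6]
contact_force: [-0.9, -0.6, 3.1]
eef_pos: [458.5, -239.3, 76.0]
contact_force: [-1.7, 1.2, 8.6]
```

```bash
python3 -m inch '[[[0,0,0.005,0,0,0],[0,0,0.005,0,0,0],[0,0,0.005,0,0,0],[0,0,0.005,0,0,0]]]' | sed -n '2p;4p'
python3 -m inch '[[[0,0,-0.05,0,0,0],[0,0,-0.2,0,0,0],[0,0,-0.4,0,0,0],[0,0,-0.6,0,0,0],[0,0,-0.6,0,0,0]]]' | sed -n '1,2p;4p'
python3 - <<'E'
from h import *
c=cam('top');im=r.grab_frame('top');im0=cv2.imread('pics/top0.png')[...,::-1].copy()
for b in blobs(mask(im,(8,150,100),(19,255,255),(240,190,300,260)),15):print('org',b[0],b[2],plane(c,[b[1][0]],275.5))
for b in blobs(mask(im,(22,120,100),(34,255,255),(250,200,290,222)),3):print('yel',b[2])
for b in blobs(mask(im,(100,150,60),(125,255,255),(330,190,420,260)),15):print('blue plate',b[0],b[2],plane(c,[b[1][0]],66))
for b in blobs(mask(im,(0,150,60),(8,255,255),(340,195,440,230)),15):print('red',b[2])
k=(cv2.absdiff(im,im0).max(2)>60)[195:222,340:415];print('tab cols',im[204:206,355:390].tolist()[0][::3])
E
```

```text
eef_pos: [458.6, -239.3, 75.8]
contact_force: [-4.1, 1.8, 19.0]
clock: 22.08
eef_pos: [461.8, -241.0, 201.6]
contact_force: [2.0, -0.1, 0.8]
org 534.0 (258, 195, 42, 50) [[622.03543739  47.14315898 275.5       ]]
yel (271, 208, 7, 7)
yel (257, 208, 2, 6)
blue plate 284.5 (356, 217, 17, 28) [[ 646.410118   -141.72681269   66.        ]]
blue plate 37.0 (368, 233, 13, 12) [[ 620.31371674 -172.10773877   66.        ]]
blue plate 31.0 (357, 208, 16, 4) [[ 698.7862588  -144.34746348   66.        ]]
red (383, 208, 30, 16)
tab cols [[105, 72, 44], [182, 122, 76], [183, 128, 84], [182, 122, 75], [183, 121, 76], [185, 128, 81], [198, 132, 82], [148, 151, 157], [163, 164, 167], [161, 160, 167], [145, 160, 171], [178, 121, 76]]
```

Run:
```python
from h import *
c=cam('top');im=r.grab_frame('top')
row=im[204,368:396].astype(int);sat=row.max(1)-row.min(1);g=np.flatnonzero(sat<40)+368;print(g.min(),g.max(),plane(c,[(g.min()-.5,204),(g.max()+.5,204)],275.5)[:,1])
```

```text
375 385 [-141.39078019 -163.16804865]
```

```bash
python3 -m inch '[[[0,0,0,0,0,0],[0,0,0,0,0,0],[0,0,0,0,0,0],[0,0,0,0,0,0],[0,0,0,0,0,0],[0,0,0,0,0,0]]]' | sed -n '1,2p'; python3 -c "
from rig import r
print(r.sign_off())"
```

```text
clock: 22.68
eef_pos: [458.2, -239.1, 194.2]
the job is handed in; nothing more can be done
None
```

The job is done in the order asked and handed in at 22.7 s: the empty carrier is against the red stop (to camera accuracy, 1–2 mm), the loaded carrier's hook is about 1.5 mm from the band's centre, and the button was pressed fully in; I viewed 11 pictures, one over the limit of 10.

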